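# Lay out the bench for making up a calibration standard

### The arm

A 6-joint arm with a two-finger parallel gripper is mounted at the origin on the work surface. World frame = base frame: x ahead of the robot, y to its left, z up, the work surface at z = 0. Lengths are in m, angles in rad, forces in N, time in s.
With the tool pointing down it reaches from about 0.25 to 0.725 m from the base axis. Payload 4 kg.
Tool frame: the origin (TCP) lies midway between the tips of the shut fingers; the grasp point (between the pads) lies 19 mm behind it; z points along the fingers, y is the direction in which the jaws open and shut (so a half turn about z gives the same grasp; the last joint's range is limited). The gripper opens to 85 mm and grips with 20 to 120 N. Pads are 22 mm wide; open, the fingers measure 114 mm over their backs; the gripper's body (76 mm by 85 mm) begins 54 mm behind the grasp point. The pads swing forward as they close: fully open they stand 13 mm farther back than shut.
Start: joints at [1.147, 0.241, 0.005, 1.335, 0, 1.571], TCP at [0.206, 0.456, 0.231] pointing down, gripper open.
Joint ranges: [-2.72, 2.72], [-1.05, 1.87], [-1.09, 1.28], [-1.99, 2.15], [-1.42, 1.44], [-3.14, 3.14]. Speed limits (rad/s): [2.79, 2.79, 3.14, 3.14, 3.14, 3.14].

### API

Orientations are given as a unit quaternion [x, y, z, w].
In Python, from workcell import bot, eyes, job gives the robot as it stands.
- The arm moves only by the shell command python3 -m crank 'ROWS'. ROWS is a JSON object of lists of equal length, an entry for each row: "dr": the turn, a rotation vector about the tool's x, y, z in rad, a list of three; "travel": the shift along the tool's x, y, z in m, a list of three; "hand": the finger opening in m, from 0 to 0.0854. In form: {"dr": [[wx, wy, wz], ...], "travel": [[x, y, z], ...], "hand": [hand, ...]}. A call has 1 to 10 rows; each row is the pose to reach, as a shift and turn from the pose commanded when the call began, along the tool's axes at that moment; what a row does not reach only later rows make up. A row lasts 1/8 s, in which the tool goes at most 62.5 mm and 10.7 degrees, less where a joint would pass 70% of its speed; a pose out of reach is approached as far as the arm can. A call with a gripper value outside its range is refused whole. The fingers move at their own pace and stop on an object; the grip force is fixed at half the most. Time passes only in rows, so rows that repeat a pose let the fingers close. It gives the time, the measured TCP pose, the force and the opening at its end, in the units of the state.
- bot.get_obs(): the state, without advancing time (a new reading comes with each control period).
- eyes.camera(name): name is "scene" or "top"; returns a dict with "color" (480x640x3 uint8, red, green, blue), "K" (3x3 intrinsics, pixels), "R" (3x3) and "t" (3): a world point X has camera coordinates R X + t. Camera axes: x right, y down, z forward; pixel columns grow to the right and rows downward; lengths in m; the calibration is good to about 2 mm. A picture is of the moment at which its call begins. There is no depth.
- job.job_done(): hands the job in, once; it reports no verdict.
The state is a dict: "clock": time; "joint_pos": joint angles; "joint_vel": joint speeds; "tau": joint torques, N m; "eef_pos": TCP position; "tool_rot": TCP orientation; "ft_force": force on the tool from outside, world axes, zero at the start; "ft_torque": the same for the moment, N m; "grip_width": finger opening in m.
Only numpy, scipy, OpenCV 4.12 (cv2) and the standard library are available. Lean on these libraries where they do the work, as an engineer would, in place of code of your own. Each camera call takes 0.05 s, during which the arm holds its last target.

### The job

Lay out the bench for making up a standard: stand the small beaker in the middle of the stirrer's round plate, the stoppered flask midway between the stirrer and the vial rack in line with the middles of both, the amber bottle on the other side of the stirrer (away from the rack), level with the stirrer's middle and a couple of centimetres from its side, and the small crimp-capped vial on the bench straight in front of the flask (on the robot's side), a couple of centimetres from it. Set each one down upright and gently, without letting it drop, and let go of it. Leave the large beaker and the wash bottle where they stand and knock nothing over.

Things in the scene. Friction and masses are not known exactly. Their poses are not given: they have to be found in the camera images.
- beaker: small empty clear-glass beaker, plain open cylinder 42 mm outside diameter, 60 mm high, wall 2 mm, small pouring lip; 45 g. Origin: centre of its underside, z up. Grip it across the outside. It goes on the stirrer plate
- flask: 50 mL volumetric flask of clear glass with a white plastic stopper, 137 mm high: pear-shaped bulb of 50 mm greatest diameter (20 mm above the bench) on a 38 mm foot, tapering to a straight neck 13 mm in diameter from 70 to 118 mm height, then a 17 mm glass collar, then the stopper, 19 mm in diameter, from 125 to 137 mm; 60 g. Origin: centre of its underside, z up
- bottle: brown amber-glass reagent bottle with a white paper label and a blue screw cap: body 56 mm diameter, straight up to 78 mm, shoulder to 90 mm, cap 37 mm diameter from 94 to 112 mm (its top); about 200 g. Origin: centre of its underside, z up
- vial: small clear-glass sample vial with a paper label and a silver crimped cap: body 23 mm diameter straight up to 58 mm, short neck, cap 20 mm diameter, 75 mm high in all; 30 g. Origin: centre of its underside, z up
- stirrer: magnetic stirrer, fixed: cream housing 120 mm (x) by 125 mm (y), 42 mm high; on it a white round plate of 110 mm diameter, its top at 55 mm. Origin: centre of its underside, below the plate's centre; x to its rear (away from the robot), y to its left, z up. The rack's centre lies 235 to 250 mm off along its y axis, to its left or its right (it varies)
- rack: white plastic vial rack, fixed to the bench: 140 mm (x) by 95 mm (y), 27 mm high, with 24 holes, 14 of them holding tiny capped vials that reach 36 mm height. Origin: centre of its underside; x away from the robot, y to the left, z up (within about 0.2 rad)
- large_beaker: large empty clear-glass beaker, 70 mm diameter, 95 mm high; a bystander standing among the glassware, leave it alone. Origin: centre of its underside, z up
- wash_bottle: white plastic wash bottle with a red cap and a bent spout: body 58 mm diameter, cap top at 140 mm, spout rising to 175 mm and reaching 53 mm out along the bottle's +x (roughly away from the robot); a bystander standing among the glassware, leave it alone. Origin: centre of its underside, z up
Mind the look-alikes: they are no part of the job. Several things look just like the rack: the one meant starts farthest to the robot's right.

How it is judged:
At the end, for the whole second after the job is handed in: Beaker within 15 mm of the plate's centre; flask 20 mm clear of stirrer and rack, 35 mm of their middle lines; bottle on the side away from the rack, gap 5 to 45 mm, 30 mm of the middle line; vial before the flask, gap 4 to 48 mm, 28 mm clear of stirrer and rack; all upright, at rest (horizontal distance between beaker and stirrer below 0.015 m and z of beaker in the frame of stirrer between 0.05 and 0.06 m and x of flask in the frame of stirrer between -0.035 and 0.035 m and x of flask in the frame of rack between -0.035 and 0.035 m and x of bottle in the frame of stirrer between -0.03 and 0.03 m and horizontal distance between vial and flask between 0.0405 and 0.085 m and x of vial in the frame of stirrer below -0.022 m and ((y of rack in the frame of stirrer above 0 m and y of flask in the frame of stirrer above 0.1075 m and y of flask in the frame of rack below -0.0925 m and y of vial in the frame of stirrer above 0.102 m and y of vial in the frame of rack below -0.087 m and y of bottle in the frame of stirrer between -0.1355 and -0.0955 m) or (y of rack in the frame of stirrer below 0 m and y of flask in the frame of stirrer below -0.1075 m and y of flask in the frame of rack above 0.0925 m and y of vial in the frame of stirrer below -0.102 m and y of vial in the frame of rack above 0.087 m and y of bottle in the frame of stirrer between 0.0955 and 0.1355 m)) and angle between each of beaker, flask, bottle, vial's own z axis and vertical below 0.1 rad and linear speed of each of beaker, flask, bottle, vial below 0.02 m/s and height (world z) of each of flask, bottle, vial below 0.006 m); the robot touches nothing.
It fails at once if the large beaker is moved more than 25 mm or tipped (distance of large_beaker from where it was at the start of the episode above 0.025 m or angle between large_beaker's own z axis and vertical above 0.35 rad).
It fails at once if the wash bottle is moved more than 25 mm or tipped (distance of wash_bottle from where it was at the start of the episode above 0.025 m or angle between wash_bottle's own z axis and vertical above 0.35 rad).
It fails at once if one of the four things is knocked over (angle between any of beaker, flask, bottle, vial's own z axis and vertical above 0.8 rad).
It fails at once if one of the four things is dropped (faster than 0.6 m/s while not held, a fall of about 20 mm) ((linear speed of beaker above 0.6 m/s and contact force between the fingers and beaker below 0.05 N) or (linear speed of flask above 0.6 m/s and contact force between the fingers and flask below 0.05 N) or (linear speed of bottle above 0.6 m/s and contact force between the fingers and bottle below 0.05 N) or (linear speed of vial above 0.6 m/s and contact force between the fingers and vial below 0.05 N)).
It also fails if it takes over 115 s, if anything falls off the work surface, if the arm or the gripper's body presses on something with over 40 N, if the wrist force passes 120 N, or if a joint passes its speed limit or range.

## Working session

There is one attempt and no reset: what is moved stays moved. The work goes in short steps, Python scripts to look and compute and a shell command to move; the robot and the scene stay as the last step left them, time stands still between calls to the robot, and variables do not carry over. Pictures are saved under pics/ and viewed, and the job is handed in when it is done.

```bash
ls; mkdir -p pics; python3 - <<'E'
from workcell import bot,eyes,job
import cv2,json
print(bot.get_obs())
for n in("scene","top"):
    d=eyes.camera(n); cv2.imwrite(f"pics/{n}0.png",d["color"][:,:,::-1]); print(n,d["K"],d["R"],d["t"])
E
```

```text
pics
{'clock': 0.0, 'joint_pos': array([1.14701202e+00, 2.41471110e-01, 3.76096728e-03, 1.33521776e+00,
       5.54390057e-07, 1.57082643e+00]), 'joint_vel': array([-1.58803098e-03, -2.34166726e-04,  9.47876006e-04,  1.96040732e-05,
       -8.31569857e-04,  2.16053176e-04]), 'tau': array([ 1.44583595e-03, -3.72314179e+01,  2.52409387e+01,  1.67535542e-02,
        2.56825524e-04, -1.68874131e-06]), 'eef_pos': array([0.20535043, 0.45520251, 0.23039796]), 'tool_rot': array([ 2.10324705e-01,  9.77631005e-01, -1.04189745e-03, -2.24401524e-04]), 'ft_force': array([-0.13030686, -0.64782639,  1.03855275]), 'ft_torque': array([ 0.01039561, -0.04380705,  0.01154088]), 'grip_width': 0.08531996446125548}
scene [[482.25019272   0.         323.18067122]
 [  0.         482.25019272 237.29872617]
 [  0.           0.           1.        ]] [[ 0.7738171   0.63330435 -0.01151977]
 [ 0.32892753 -0.41731696 -0.84714417]
 [-0.54130748  0.65174547 -0.53123823]] [-0.38374543 -0.14208501  1.30749339]
top [[583.49064248   0.         326.69300253]
 [  0.         583.49064248 237.62474026]
 [  0.           0.           1.        ]] [[-0.01547909 -0.99947472 -0.02847233]
 [-0.98126726  0.0206536  -0.19154109]
 [ 0.19202853  0.02497409 -0.98107153]] [0.03102824 0.5174151  1.27986834]
```

View pics/scene0.png

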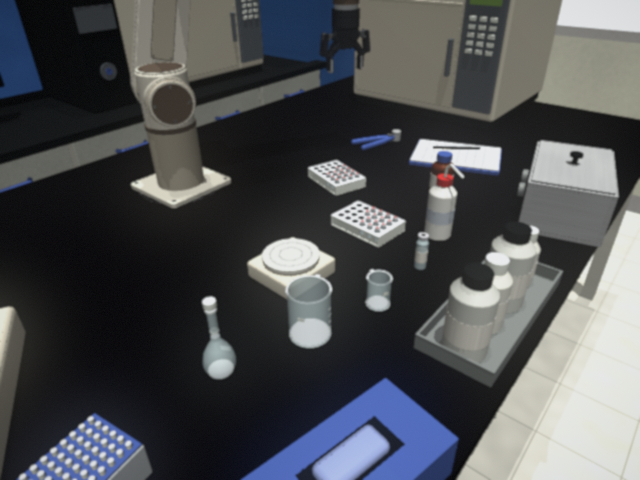

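View pics/top0.png

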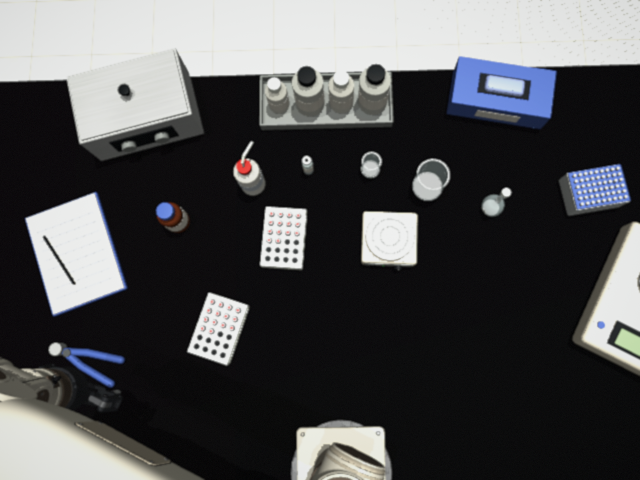

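The rack meant is the one at about (284,238) in the top view. The stirrer is at (389,238), so the rack lies on its +y side. I'll enlarge to measure.

```bash
python3 - <<'E'
import cv2
t=cv2.imread("pics/top0.png")
def crop(n,x0,y0,w,h,s):
    c=cv2.resize(t[y0:y0+h,x0:x0+w],None,fx=s,fy=s,interpolation=cv2.INTER_CUBIC)
    for i in range(0,w,20):
        cv2.line(c,(i*s,0),(i*s,6),(0,255,255),1); cv2.putText(c,str(x0+i),(i*s,16),0,.35,(0,255,255),1)
    for i in range(0,h,20):
        cv2.line(c,(0,i*s),(6,i*s),(0,255,255),1); cv2.putText(c,str(y0+i),(8,i*s+4),0,.35,(0,255,255),1)
    cv2.imwrite(n,c)
crop("pics/c1.png",140,135,195,140,4)
crop("pics/c2.png",340,140,190,140,4)
E
```

```text
(no output)
```

View pics/c1.png

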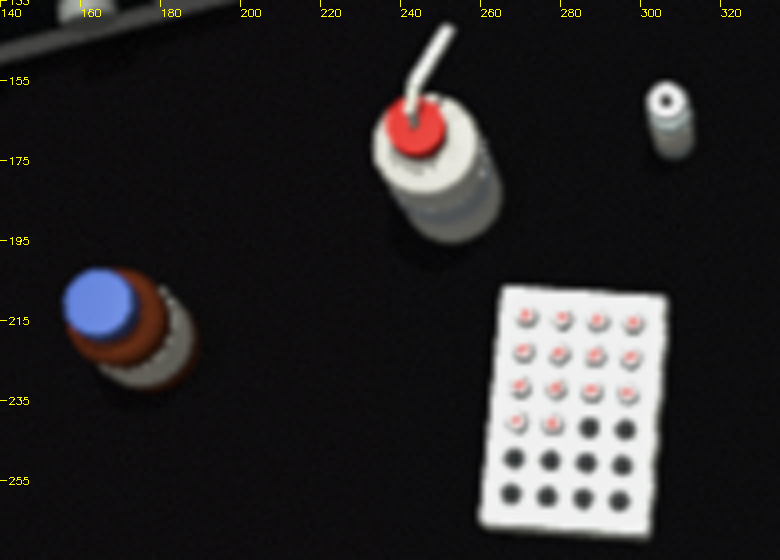

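View pics/c2.png

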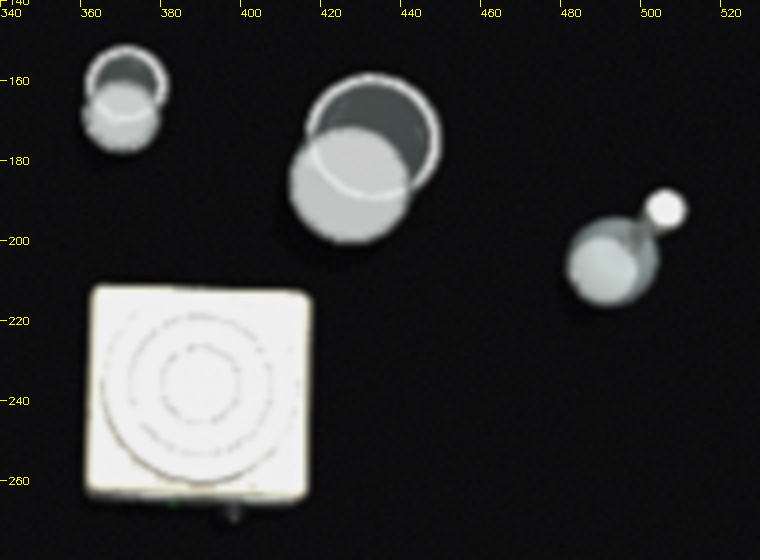

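```bash
cat > h.py <<'E'
import numpy as np
from workcell import bot,eyes,job
def ray(d,u,v,z):
    r=d["R"].T@np.linalg.inv(d["K"])@np.array([u,v,1.]); c=-d["R"].T@d["t"]
    return (c+r*(z-c[2])/r[2])[:2]
E
python3 - <<'E'
from h import *
np.set_printoptions(precision=4,suppress=True)
d=eyes.camera("top")
for n,u,v,z in [("bottle cap",164.5,210.7,.112),("vial cap",306.5,160,.075),("wash cap",243.7,166.2,.14),("beaker rim",371.5,160.7,.06),("beaker base",370.2,169.2,.001),("lb rim",433.5,174.2,.095),("lb base",427.2,186.2,.001),("stopper",506.2,192.2,.137),("flask foot",491,207.5,0.001),("plate",390,236.2,.055),
("s1",363,211.7,.042),("s2",417.6,213.2,.042),("s3",416.5,263.5,.042),("s4",362,262.5,.042),
("r1",265.5,206.5,.027),("r2",306.5,209,.027),("r3",302.5,269.2,.027),("r4",260,265.7,.027)]:
    print(n,ray(d,u,v,z))
E
```

```text
bottle cap [0.574  0.3776]
vial cap [0.6959 0.0646]
wash cap [0.6632 0.1982]
beaker rim [ 0.6955 -0.0853]
beaker base [ 0.6938 -0.0849]
lb rim [ 0.6487 -0.2208]
lb base [ 0.648  -0.2199]
stopper [ 0.592  -0.3668]
flask foot [ 0.5921 -0.3679]
plate [ 0.5173 -0.1221]
s1 [ 0.5788 -0.0631]
s2 [ 0.5725 -0.1885]
s3 [ 0.4556 -0.1807]
s4 [ 0.4603 -0.0575]
r1 [0.6001 0.165 ]
r2 [0.5919 0.0685]
r3 [0.4497 0.079 ]
r4 [0.4597 0.1771]
```

The two cameras' layout is clear and the top-view rim and base estimates agree within 2 mm. Bottle first: move above it and turn so that tool x = world +y, tool y = world +x and tool z = down.

```bash
python3 -m crank '{"dr":[[0,0,0.18],[0,0,0.36],[0,0,0.54],[0,0,0.72],[0,0,0.9],[0,0,1.05],[0,0,1.147],[0,0,1.147],[0,0,1.147],[0,0,1.147]],"travel":[[-0.04,0.01,0],[-0.09,0.02,0],[-0.14,0.031,0],[-0.19,0.042,0],[-0.24,0.053,0],[-0.29,0.064,0],[-0.34,0.075,0],[-0.368,0.081,0],[-0.368,0.081,0],[-0.368,0.081,0]],"hand":[0.085,0.085,0.085,0.085,0.085,0.085,0.085,0.085,0.085,0.085]}'; python3 - <<'E'
from h import *
o=bot.get_obs(); print(o["eef_pos"],o["tool_rot"],o["ft_force"])
d=eyes.camera("top"); print(ray(d,325,128,0.0),ray(d,375,75,.12)); 
import cv2; cv2.imwrite("pics/s1.png",eyes.camera("scene")["color"][:,:,::-1])
E
```

```text
clock: 1.4
eef_pos: [0.5737, 0.3783, 0.2306]
tool_rot: [0.707, 0.707, -0.001, -0.0]
ft_force: [0.7, -0.9, 0.5]
grip_width: 0.085
[0.57366871 0.37830035 0.23063514] [ 7.07031606e-01  7.07181489e-01 -7.28212369e-04 -3.45227171e-04] [ 0.71733386 -0.90347745  0.47380942]
[0.80243272 0.02278157] [ 0.8792033  -0.09604031]
```

View pics/s1.png

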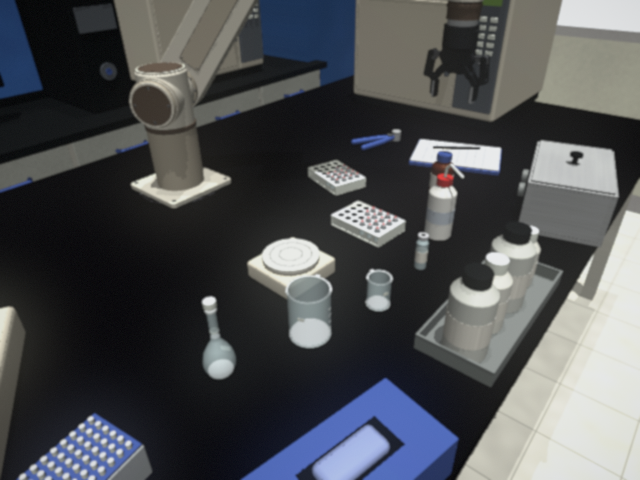

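The gripper is over the bottle, with the jaws along x. Descending and gripping.

```bash
python3 -m crank '{"dr":[[0,0,0],[0,0,0],[0,0,0],[0,0,0],[0,0,0],[0,0,0],[0,0,0],[0,0,0]],"travel":[[0,0,0.04],[0,0,0.08],[0,0,0.12],[0,0,0.15],[0,0,0.17],[0,0,0.186],[0,0,0.186],[0,0,0.186]],"hand":[0.085,0.085,0.085,0.085,0.085,0.085,0.085,0.085]}'; python3 -m crank '{"dr":[[0,0,0],[0,0,0],[0,0,0],[0,0,0],[0,0,0],[0,0,0],[0,0,0],[0,0,0]],"travel":[[0,0,0],[0,0,0],[0,0,0],[0,0,0],[0,0,0],[0,0,0],[0,0,0],[0,0,0]],"hand":[0.05,0.05,0.05,0.05,0.05,0.05,0.05,0.05]}'
```

```text
clock: 2.5
eef_pos: [0.5748, 0.3789, 0.0466]
tool_rot: [0.707, 0.707, 0.001, 0.0]
ft_force: [-0.4, 0.1, 1.0]
grip_width: 0.0849
clock: 3.5
eef_pos: [0.5747, 0.3788, 0.0467]
tool_rot: [0.707, 0.707, 0.001, -0.0]
ft_force: [-1.7, -0.4, 5.0]
grip_width: 0.054
```

```bash
python3 -m crank '{"dr":[[0,0,0],[0,0,0],[0,0,0],[0,0,0],[0,0,0],[0,0,0],[0,0,0],[0,0,0]],"travel":[[0,0,0],[0,0,0],[0,0,-0.005],[0,0,-0.03],[0,0,-0.06],[0,0,-0.09],[0,0,-0.12],[0,0,-0.12]],"hand":[0.03,0.03,0.03,0.03,0.03,0.03,0.03,0.03]}'; python3 - <<'E'
from h import *
import cv2; cv2.imwrite("pics/s2.png",eyes.camera("scene")["color"][60:300,250:570,::-1].repeat(2,0).repeat(2,1))
E
```

```text
clock: 4.5
eef_pos: [0.576, 0.3791, 0.168]
tool_rot: [0.707, 0.707, 0.003, 0.001]
ft_force: [0.5, 0.7, -2.1]
grip_width: 0.054
```

View pics/s2.png

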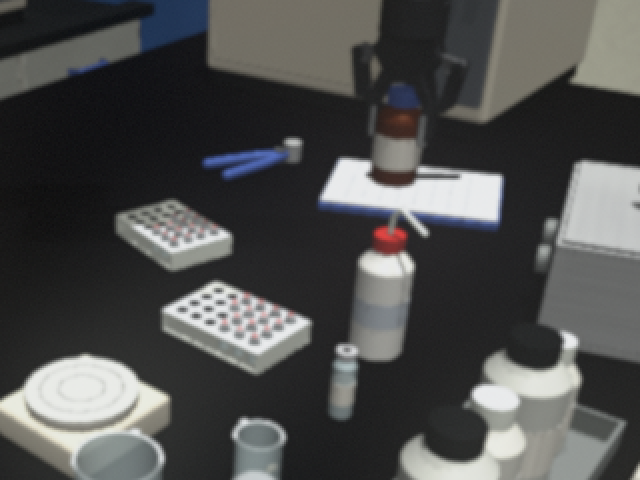

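The bottle hangs upright and clear. Carry it across at 0.12 m, keeping to the robot's side of the wash bottle.

```bash
python3 -m crank '{"dr":[[0,0,0],[0,0,0],[0,0,0],[0,0,0],[0,0,0],[0,0,0],[0,0,0],[0,0,0],[0,0,0],[0,0,0]],"travel":[[-0.02,-0.02,0],[-0.06,-0.045,0],[-0.11,-0.064,0],[-0.16,-0.064,0],[-0.21,-0.064,0],[-0.26,-0.064,0],[-0.31,-0.064,0],[-0.36,-0.064,0],[-0.41,-0.064,0],[-0.46,-0.064,0]],"hand":[0.03,0.03,0.03,0.03,0.03,0.03,0.03,0.03,0.03,0.03]}';python3 -m crank '{"dr":[[0,0,0],[0,0,0],[0,0,0],[0,0,0],[0,0,0],[0,0,0]],"travel":[[-0.05,0,0],[-0.1,0,0],[-0.135,0,0],[-0.156,0,0],[-0.156,0,0],[-0.156,0,0]],"hand":[0.03,0.03,0.03,0.03,0.03,0.03]}'
```

```text
clock: 5.8
eef_pos: [0.5087, -0.0832, 0.163]
tool_rot: [0.707, 0.707, -0.001, -0.002]
ft_force: [0.8, 1.0, -2.4]
grip_width: 0.054
clock: 6.55
eef_pos: [0.51, -0.2365, 0.1645]
tool_rot: [0.707, 0.707, -0.0, -0.001]
ft_force: [0.4, 0.4, -2.1]
grip_width: 0.0541
```

```bash
python3 -m crank '{"dr":[[0,0,0],[0,0,0],[0,0,0],[0,0,0],[0,0,0],[0,0,0],[0,0,0],[0,0,0],[0,0,0],[0,0,0]],"travel":[[0,0,0.03],[0,0,0.06],[0,0,0.085],[0,0,0.1],[0,0,0.107],[0,0,0.111],[0,0,0.114],[0,0,0.116],[0,0,0.116],[0,0,0.116]],"hand":[0.03,0.03,0.03,0.03,0.03,0.03,0.03,0.03,0.03,0.03]}'
```

```text
clock: 7.8
eef_pos: [0.5105, -0.2379, 0.0496]
tool_rot: [0.707, 0.707, 0.0, 0.0]
ft_force: [0.6, 0.2, -1.2]
grip_width: 0.0538
```

```bash
python3 -m crank '{"dr":[[0,0,0],[0,0,0],[0,0,0],[0,0,0]],"travel":[[0,0,0.001],[0,0,0.002],[0,0,0.003],[0,0,0.003]],"hand":[0.03,0.03,0.03,0.03]}'
```

```text
clock: 8.3
eef_pos: [0.5104, -0.2378, 0.0467]
tool_rot: [0.707, 0.707, 0.0, 0.0]
ft_force: [-2.2, 1.1, 2.4]
grip_width: 0.054
```

Contact with the bench. Open, rise, then move above the vial.

```bash
python3 -m crank '{"dr":[[0,0,0],[0,0,0],[0,0,0],[0,0,0],[0,0,0],[0,0,0],[0,0,0],[0,0,0],[0,0,0],[0,0,0]],"travel":[[0,0,0],[0,0,0],[0,0,0],[0,0,0],[0,0,0],[0,0,-0.03],[0,0,-0.08],[0,0,-0.13],[0,0,-0.18],[0,0,-0.2]],"hand":[0.08,0.08,0.08,0.08,0.08,0.08,0.08,0.08,0.08,0.08]}';python3 -m crank '{"dr":[[0,0,0],[0,0,0],[0,0,0],[0,0,0],[0,0,0],[0,0,0],[0,0,0],[0,0,0],[0,0,0],[0,0,0]],"travel":[[0.04,0.02,0],[0.09,0.05,0],[0.14,0.08,0],[0.19,0.11,0],[0.23,0.14,0],[0.27,0.17,0],[0.3,0.185,0],[0.303,0.185,0],[0.303,0.185,0],[0.303,0.185,0]],"hand":[0.06,0.06,0.06,0.06,0.06,0.06,0.06,0.06,0.06,0.06]}'; python3 - <<'E'
from h import *
import cv2; cv2.imwrite("pics/t3.png",eyes.camera("top")["color"][:,:,::-1]); cv2.imwrite("pics/s3.png",eyes.camera("scene")["color"][:,:,::-1])
E
```

```text
clock: 9.55
eef_pos: [0.5117, -0.2383, 0.2503]
tool_rot: [0.707, 0.707, 0.001, 0.003]
ft_force: [-0.7, 0.3, -1.0]
grip_width: 0.0805
clock: 10.8
eef_pos: [0.695, 0.0639, 0.2468]
tool_rot: [0.708, 0.707, -0.0, 0.0]
ft_force: [-0.2, -0.0, -0.2]
grip_width: 0.0599
```

View pics/t3.png

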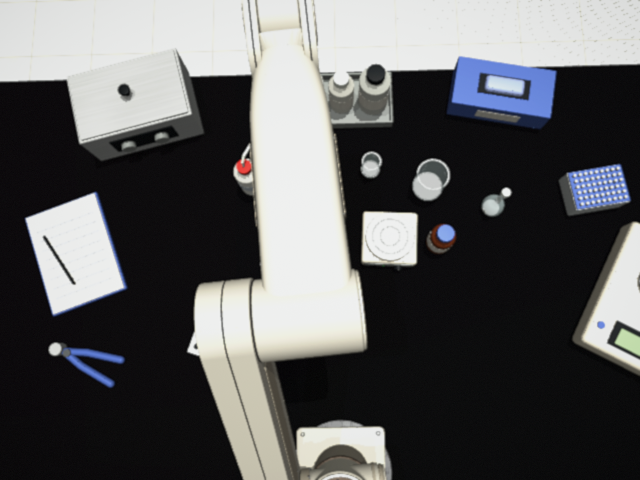

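View pics/s3.png

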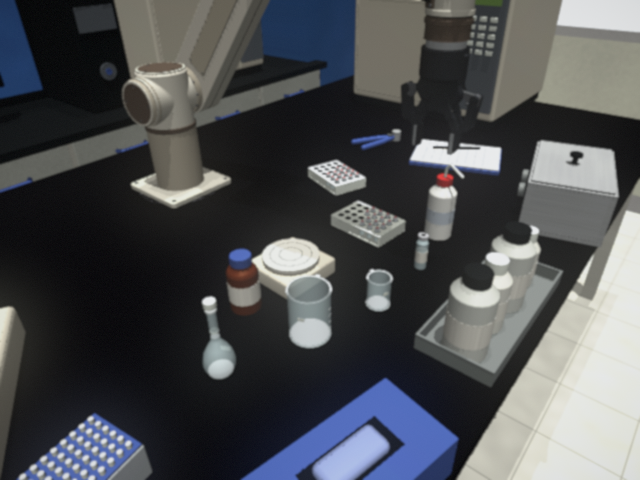

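The bottle stands upright beside the stirrer, cap at (446,233) in the top view. The gripper is over the vial, so I'll descend.

```bash
python3 -m crank '{"dr":[[0,0,0],[0,0,0],[0,0,0],[0,0,0],[0,0,0],[0,0,0],[0,0,0],[0,0,0],[0,0,0]],"travel":[[0,0.001,0.04],[0,0.001,0.08],[0,0.001,0.12],[0,0.001,0.16],[0,0.001,0.19],[0,0.001,0.21],[0,0.001,0.22],[0,0.001,0.22],[0,0.001,0.22]],"hand":[0.06,0.06,0.06,0.06,0.06,0.06,0.06,0.06,0.06]}'; python3 -m crank '{"dr":[[0,0,0],[0,0,0],[0,0,0],[0,0,0],[0,0,0],[0,0,0],[0,0,0],[0,0,0]],"travel":[[0,0,0],[0,0,0],[0,0,0],[0,0,0],[0,0,0],[0,0,0],[0,0,0],[0,0,0]],"hand":[0.01,0.01,0.01,0.01,0.01,0.01,0.01,0.01]}'
```

```text
clock: 12.02
eef_pos: [0.6973, 0.0651, 0.0278]
tool_rot: [0.707, 0.707, 0.001, 0.001]
ft_force: [-1.0, 0.1, -0.2]
grip_width: 0.0599
clock: 13.02
eef_pos: [0.6971, 0.0653, 0.0273]
tool_rot: [0.707, 0.707, 0.001, 0.001]
ft_force: [0.2, -0.8, 5.0]
grip_width: 0.0215
```

```bash
python3 -m crank '{"dr":[[0,0,0],[0,0,0],[0,0,0],[0,0,0],[0,0,0],[0,0,0],[0,0,0],[0,0,0],[0,0,0],[0,0,0]],"travel":[[0,0,-0.01],[0,0,-0.05],[0,0,-0.1],[-0.01,-0.04,-0.12],[-0.025,-0.08,-0.12],[-0.04,-0.12,-0.12],[-0.05,-0.16,-0.12],[-0.06,-0.2,-0.12],[-0.065,-0.242,-0.12],[-0.065,-0.242,-0.12]],"hand":[0.01,0.01,0.01,0.01,0.01,0.01,0.01,0.01,0.01,0.01]}'; python3 -m crank '{"dr":[[0,0,0],[0,0,0]],"travel":[[0,0,0],[0,0,0]],"hand":[0.01,0.01]}'; python3 - <<'E'
from h import *
import cv2; cv2.imwrite("pics/s4.png",eyes.camera("scene")["color"][:,:,::-1])
E
```

```text
clock: 14.28
eef_pos: [0.4502, -0.0, 0.1459]
tool_rot: [0.707, 0.707, -0.002, -0.002]
ft_force: [0.4, 0.2, -0.9]
grip_width: 0.0216
clock: 14.52
eef_pos: [0.4557, 0.0004, 0.1465]
tool_rot: [0.707, 0.707, 0.0, 0.0]
ft_force: [-1.0, 0.4, -0.6]
grip_width: 0.0214
```

View pics/s4.png

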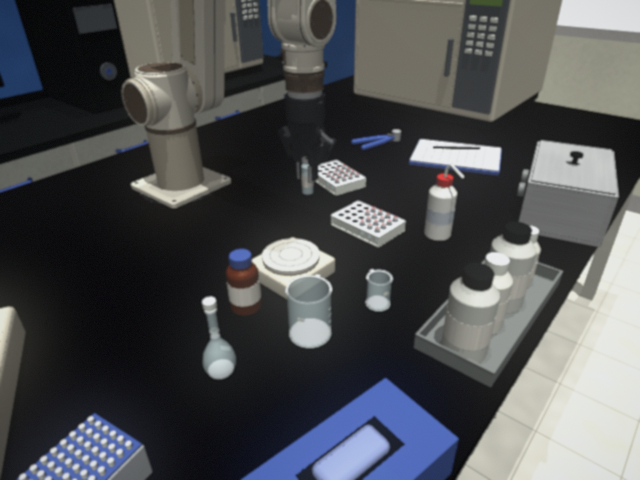

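The vial is held upright at (306,178), so lower it.

```bash
python3 -m crank '{"dr":[[0,0,0],[0,0,0],[0,0,0],[0,0,0],[0,0,0],[0,0,0],[0,0,0],[0,0,0],[0,0,0],[0,0,0]],"travel":[[0,0,0.03],[0,0,0.06],[0,0,0.09],[0,0,0.105],[0,0,0.111],[0,0,0.114],[0,0,0.116],[0,0,0.117],[0,0,0.117],[0,0,0.117]],"hand":[0.01,0.01,0.01,0.01,0.01,0.01,0.01,0.01,0.01,0.01]}'
```

```text
clock: 15.82
eef_pos: [0.4546, 0.0003, 0.0296]
tool_rot: [0.707, 0.707, 0.0, 0.0]
ft_force: [-0.6, -0.0, 0.1]
grip_width: 0.0213
```

```bash
python3 -m crank '{"dr":[[0,0,0],[0,0,0],[0,0,0],[0,0,0]],"travel":[[0,0,0.001],[0,0,0.002],[0,0,0.003],[0,0,0.003]],"hand":[0.01,0.01,0.01,0.01]}'
```

```text
clock: 16.32
eef_pos: [0.4545, 0.0002, 0.0272]
tool_rot: [0.707, 0.707, 0.0, 0.0]
ft_force: [-3.4, -0.3, 8.9]
grip_width: 0.021
```

```bash
python3 -m crank '{"dr":[[0,0,0],[0,0,0],[0,0,0],[0,0,0],[0,0,0],[0,0,0],[0,0,0],[0,0,0],[0,0,0],[0,0,0]],"travel":[[0,0,0],[0,0,0],[0,0,0],[0,0,0],[0,0,0],[0,0,-0.04],[0,0,-0.09],[0,0,-0.14],[0,0,-0.19],[0,0,-0.21]],"hand":[0.06,0.06,0.06,0.06,0.06,0.06,0.06,0.06,0.06,0.06]}';python3 -m crank '{"dr":[[0,0,0],[0,0,0],[0,0,0],[0,0,0],[0,0,0],[0,0,0],[0,0,0],[0,0,0],[0,0,0],[0,0,0]],"travel":[[-0.03,0.01,0],[-0.08,0.03,0],[-0.13,0.05,0],[-0.18,0.07,0],[-0.23,0.09,0],[-0.28,0.11,0],[-0.33,0.13,0],[-0.368,0.138,0],[-0.368,0.138,0],[-0.368,0.138,0]],"hand":[0.06,0.06,0.06,0.06,0.06,0.06,0.06,0.06,0.06,0.06]}'; python3 - <<'E'
from h import *
import cv2; cv2.imwrite("pics/s5.png",eyes.camera("scene")["color"][:,:,::-1])
E
```

```text
clock: 17.58
eef_pos: [0.4559, 0.0003, 0.2398]
tool_rot: [0.707, 0.707, 0.002, 0.002]
ft_force: [0.7, 0.0, -0.2]
grip_width: 0.06
clock: 18.82
eef_pos: [0.5921, -0.3672, 0.2357]
tool_rot: [0.707, 0.707, 0.0, -0.001]
ft_force: [0.4, 0.5, -0.8]
grip_width: 0.0599
```

View pics/s5.png

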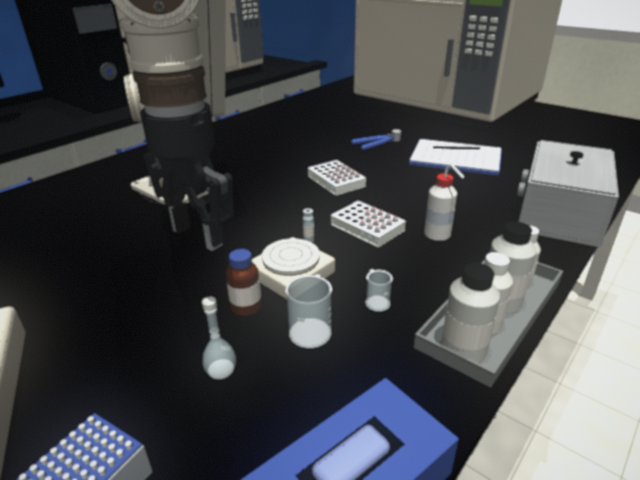

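The vial is standing at (308,223). Descend to the flask neck.

```bash
python3 -m crank '{"dr":[[0,0,0],[0,0,0],[0,0,0],[0,0,0],[0,0,0],[0,0,0],[0,0,0],[0,0,0]],"travel":[[0,0,0.03],[0,0,0.06],[0,0,0.09],[0,0,0.12],[0,0,0.145],[0,0,0.159],[0,0,0.159],[0,0,0.159]],"hand":[0.06,0.06,0.06,0.06,0.06,0.06,0.06,0.06]}'; python3 -m crank '{"dr":[[0,0,0],[0,0,0],[0,0,0],[0,0,0],[0,0,0],[0,0,0],[0,0,0],[0,0,0],[0,0,0]],"travel":[[0,0,0],[0,0,0],[0,0,0],[0,0,0],[0,0,0],[0,0,0],[0,0,0],[0,0,0],[0,0,0]],"hand":[0.045,0.03,0.02,0.012,0.005,0.002,0.002,0.002,0.002]}';  python3 - <<'E'
from h import *
import cv2; cv2.imwrite("pics/s6.png",eyes.camera("scene")["color"][150:390,130:450,::-1].repeat(2,0).repeat(2,1))
E
```

```text
clock: 19.88
eef_pos: [0.5932, -0.3678, 0.079]
tool_rot: [0.707, 0.707, 0.0, 0.001]
ft_force: [1.1, -0.5, 0.1]
grip_width: 0.0601
clock: 21.0
eef_pos: [0.5924, -0.3678, 0.0774]
tool_rot: [0.707, 0.707, -0.0, 0.0]
ft_force: [0.2, -0.3, 1.6]
grip_width: 0.012
```

View pics/s6.png

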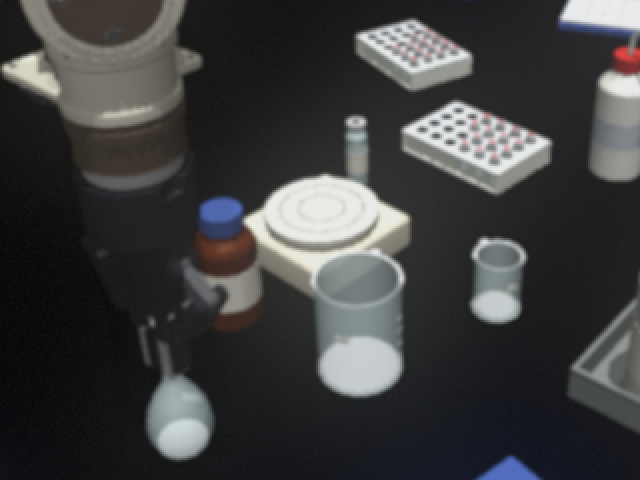

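The neck is held at 12 mm. Lift high, then carry it to midway.

```bash
python3 -m crank '{"dr":[[0,0,0],[0,0,0],[0,0,0],[0,0,0],[0,0,0],[0,0,0],[0,0,0]],"travel":[[0,0,-0.005],[0,0,-0.03],[0,0,-0.06],[0,0,-0.09],[0,0,-0.12],[0,0,-0.16],[0,0,-0.165]],"hand":[0.002,0.002,0.002,0.002,0.002,0.002,0.002]}'; python3 -m crank '{"dr":[[0,0,0],[0,0,0],[0,0,0],[0,0,0],[0,0,0],[0,0,0],[0,0,0],[0,0,0],[0,0,0],[0,0,0]],"travel":[[0.02,-0.01,0],[0.06,-0.03,0],[0.1,-0.05,0],[0.15,-0.071,0],[0.2,-0.071,0],[0.25,-0.071,0],[0.3,-0.071,0],[0.34,-0.071,0],[0.368,-0.071,0],[0.368,-0.071,0]],"hand":[0.002,0.002,0.002,0.002,0.002,0.002,0.002,0.002,0.002,0.002]}'; python3 -m crank '{"dr":[[0,0,0],[0,0,0]],"travel":[[0,0,0],[0,0,0]],"hand":[0.002,0.002]}'; python3 - <<'E'
from h import *
import cv2; cv2.imwrite("pics/s7.png",eyes.camera("scene")["color"][60:300,150:470,::-1].repeat(2,0).repeat(2,1))
E
```

```text
clock: 21.92
eef_pos: [0.5938, -0.3685, 0.2465]
tool_rot: [0.707, 0.707, 0.001, 0.003]
ft_force: [0.1, -0.8, -0.6]
grip_width: 0.012
clock: 23.18
eef_pos: [0.5206, 0.0022, 0.2412]
tool_rot: [0.706, 0.708, -0.001, -0.001]
ft_force: [0.4, -0.0, -1.0]
grip_width: 0.012
clock: 23.42
eef_pos: [0.5212, -0.0007, 0.2419]
tool_rot: [0.708, 0.707, -0.0, -0.0]
ft_force: [0.6, -0.1, -0.9]
grip_width: 0.0119
```

View pics/s7.png

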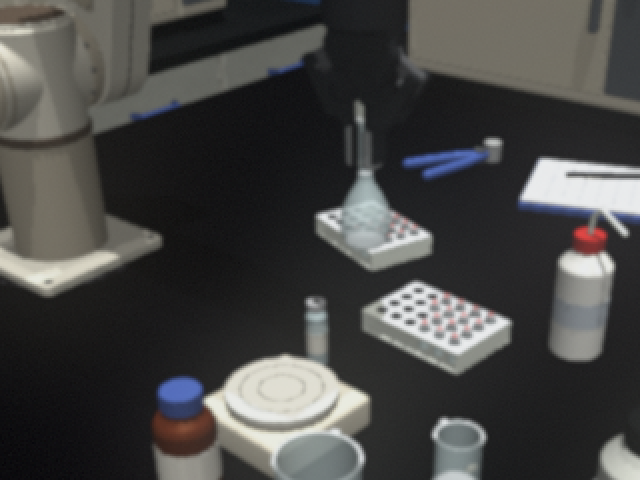

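```bash
python3 -m crank '{"dr":[[0,0,0],[0,0,0],[0,0,0],[0,0,0],[0,0,0],[0,0,0],[0,0,0],[0,0,0],[0,0,0],[0,0,0]],"travel":[[0,0,0.03],[0,0,0.06],[0,0,0.09],[0,0,0.12],[0,0,0.14],[0,0,0.152],[0,0,0.158],[0,0,0.162],[0,0,0.162],[0,0,0.162]],"hand":[0.002,0.002,0.002,0.002,0.002,0.002,0.002,0.002,0.002,0.002]}'
```

```text
clock: 24.72
eef_pos: [0.5218, 0.0003, 0.0809]
tool_rot: [0.707, 0.707, 0.0, 0.0]
ft_force: [-0.0, -0.5, -0.5]
grip_width: 0.0122
```

```bash
python3 -m crank '{"dr":[[0,0,0],[0,0,0],[0,0,0],[0,0,0]],"travel":[[0,0,0.001],[0,0,0.002],[0,0,0.003],[0,0,0.003]],"hand":[0.002,0.002,0.002,0.002]}'
```

```text
clock: 25.22
eef_pos: [0.5213, 0.0003, 0.0773]
tool_rot: [0.707, 0.707, -0.0, -0.0]
ft_force: [-0.1, 0.3, -0.3]
grip_width: 0.0123
```

```bash
python3 -m crank '{"dr":[[0,0,0],[0,0,0],[0,0,0]],"travel":[[0,0,0.001],[0,0,0.001],[0,0,0.001]],"hand":[0.002,0.002,0.002]}'; python3 - <<'E'
from h import *
print(bot.get_obs()["ft_force"],bot.get_obs()["eef_pos"])
E
```

```text
clock: 25.6
eef_pos: [0.5215, 0.0003, 0.0773]
tool_rot: [0.707, 0.707, 0.0, 0.0]
ft_force: [-3.0, 0.4, 6.6]
grip_width: 0.0121
[-3.04978254  0.37040689  6.61055769] [5.21489359e-01 2.68390758e-04 7.73267412e-02]
```

On the bench. Release, rise and go above the beaker.

```bash
python3 -m crank '{"dr":[[0,0,0],[0,0,0],[0,0,0],[0,0,0],[0,0,0],[0,0,0],[0,0,0],[0,0,0],[0,0,0],[0,0,0]],"travel":[[0,0,0],[0,0,0],[0,0,0],[0,0,0],[0,0,0],[0,0,-0.04],[0,0,-0.09],[0,0,-0.13],[0,0,-0.16],[0,0,-0.16]],"hand":[0.02,0.035,0.05,0.06,0.06,0.06,0.06,0.06,0.06,0.06]}';python3 -m crank '{"dr":[[0,0,0],[0,0,0],[0,0,0],[0,0,0],[0,0,0],[0,0,0],[0,0,0],[0,0,0]],"travel":[[-0.02,0.03,0],[-0.04,0.07,0],[-0.06,0.11,0],[-0.075,0.15,0],[-0.085,0.173,0],[-0.085,0.173,0],[-0.085,0.173,0],[-0.085,0.173,0]],"hand":[0.075,0.075,0.075,0.075,0.075,0.075,0.075,0.075]}'; python3 - <<'E'
from h import *
import cv2; cv2.imwrite("pics/s8.png",eyes.camera("scene")["color"][:,:,::-1])
E
```

```text
clock: 26.85
eef_pos: [0.5231, 0.0003, 0.2391]
tool_rot: [0.707, 0.707, 0.002, 0.002]
ft_force: [0.2, -0.5, 1.0]
grip_width: 0.0604
clock: 27.85
eef_pos: [0.6935, -0.0842, 0.2366]
tool_rot: [0.707, 0.707, -0.0, -0.0]
ft_force: [-0.4, 0.0, -0.5]
grip_width: 0.0751
```

View pics/s8.png

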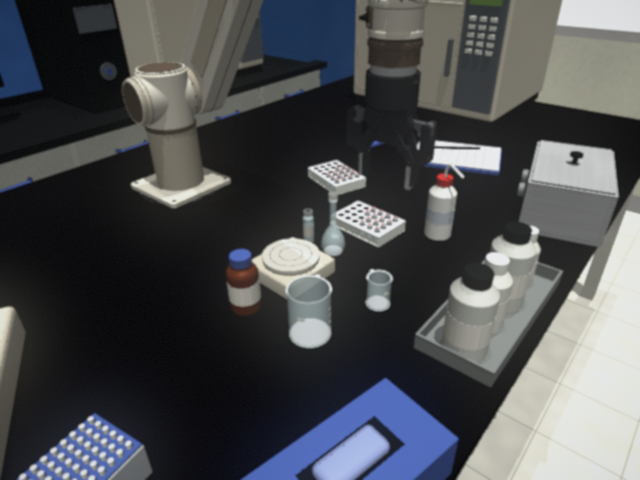

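The flask stands at (333,230) and the beaker is untouched at (378,290). Descend.

```bash
python3 -m crank '{"dr":[[0,0,0],[0,0,0],[0,0,0],[0,0,0],[0,0,0],[0,0,0],[0,0,0],[0,0,0],[0,0,0]],"travel":[[0,0.001,0.04],[0,0.001,0.08],[0,0.001,0.12],[0,0.001,0.16],[0,0.001,0.19],[0,0.001,0.207],[0,0.001,0.217],[0,0.001,0.217],[0,0.001,0.217]],"hand":[0.075,0.075,0.075,0.075,0.075,0.075,0.075,0.075,0.075]}'; python3 -m crank '{"dr":[[0,0,0],[0,0,0],[0,0,0],[0,0,0],[0,0,0],[0,0,0],[0,0,0],[0,0,0]],"travel":[[0,0,0],[0,0,0],[0,0,0],[0,0,0],[0,0,0],[0,0,0],[0,0,0],[0,0,0]],"hand":[0.06,0.052,0.047,0.043,0.035,0.03,0.025,0.025]}'
```

```text
clock: 29.02
eef_pos: [0.6965, -0.0849, 0.0209]
tool_rot: [0.707, 0.707, 0.001, 0.001]
ft_force: [0.1, -0.1, 0.3]
grip_width: 0.0751
clock: 30.02
eef_pos: [0.6957, -0.0848, 0.0196]
tool_rot: [0.707, 0.707, 0.0, 0.0]
ft_force: [0.3, 0.2, 2.8]
grip_width: 0.0414
```

```bash
python3 -m crank '{"dr":[[0,0,0],[0,0,0],[0,0,0],[0,0,0],[0,0,0],[0,0,0],[0,0,0],[0,0,0],[0,0,0],[0,0,0]],"travel":[[0,0,-0.005],[0,0,-0.04],[0,0,-0.09],[0,0,-0.14],[-0.005,-0.03,-0.14],[-0.01,-0.07,-0.14],[-0.02,-0.11,-0.14],[-0.03,-0.15,-0.14],[-0.038,-0.179,-0.14],[-0.038,-0.179,-0.14]],"hand":[0.025,0.025,0.025,0.025,0.025,0.025,0.025,0.025,0.025,0.025]}'; python3 -m crank '{"dr":[[0,0,0],[0,0,0]],"travel":[[0,0,0],[0,0,0]],"hand":[0.025,0.025]}'; python3 - <<'E'
from h import *
import cv2; cv2.imwrite("pics/s9.png",eyes.camera("scene")["color"][100:340,150:470,::-1].repeat(2,0).repeat(2,1))
E
```

```text
clock: 31.28
eef_pos: [0.5141, -0.1231, 0.1594]
tool_rot: [0.708, 0.707, -0.0, -0.001]
ft_force: [1.2, 0.1, -0.3]
grip_width: 0.0413
clock: 31.52
eef_pos: [0.5173, -0.1225, 0.1592]
tool_rot: [0.707, 0.707, 0.0, 0.0]
ft_force: [0.3, -0.1, -0.3]
grip_width: 0.0411
```

View pics/s9.png

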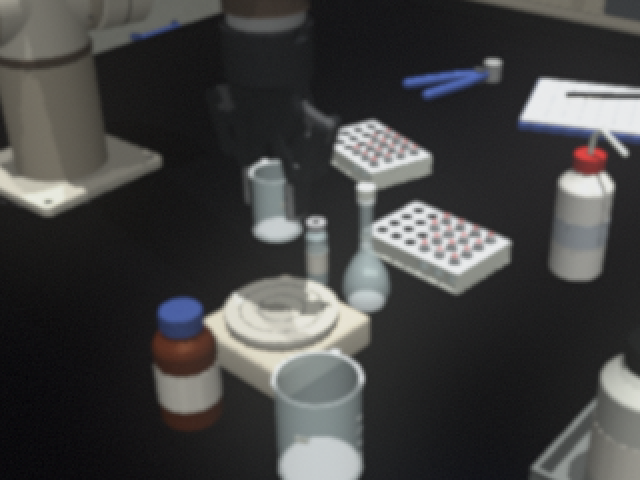

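```bash
python3 -m crank '{"dr":[[0,0,0],[0,0,0],[0,0,0],[0,0,0],[0,0,0],[0,0,0],[0,0,0],[0,0,0]],"travel":[[0,0,0.025],[0,0,0.05],[0,0,0.066],[0,0,0.074],[0,0,0.079],[0,0,0.081],[0,0,0.081],[0,0,0.081]],"hand":[0.025,0.025,0.025,0.025,0.025,0.025,0.025,0.025]}'; python3 -m crank '{"dr":[[0,0,0],[0,0,0],[0,0,0]],"travel":[[0,0,0.001],[0,0,0.002],[0,0,0.002]],"hand":[0.025,0.025,0.025]}'
```

```text
clock: 32.58
eef_pos: [0.5167, -0.1228, 0.0788]
tool_rot: [0.707, 0.707, 0.0, 0.0]
ft_force: [-0.5, -0.3, -0.6]
grip_width: 0.0411
clock: 32.95
eef_pos: [0.5163, -0.1227, 0.0762]
tool_rot: [0.707, 0.707, -0.0, -0.0]
ft_force: [-0.1, -0.1, -0.7]
grip_width: 0.0413
```

```bash
python3 -m crank '{"dr":[[0,0,0],[0,0,0],[0,0,0],[0,0,0]],"travel":[[0,0,0.001],[0,0,0.002],[0,0,0.002],[0,0,0.002]],"hand":[0.025,0.025,0.025,0.025]}'
```

```text
clock: 33.45
eef_pos: [0.5164, -0.1228, 0.0746]
tool_rot: [0.707, 0.707, 0.0, 0.0]
ft_force: [-1.4, 1.1, 3.3]
grip_width: 0.0412
```

Contact with the plate. Open, rise and retreat toward the base to clear the top view.

```bash
python3 -m crank '{"dr":[[0,0,0],[0,0,0],[0,0,0],[0,0,0],[0,0,0],[0,0,0],[0,0,0],[0,0,0],[0,0,0],[0,0,0]],"travel":[[0,0,0],[0,0,0],[0,0,0],[0,0,0],[0,0,-0.02],[0,0,-0.06],[0,0,-0.1],[0,0,-0.14],[0,0,-0.17],[0,0,-0.17]],"hand":[0.05,0.06,0.075,0.075,0.075,0.075,0.075,0.075,0.075,0.075]}'; python3 -m crank '{"dr":[[0,0,0],[0,0,0],[0,0,0],[0,0,0],[0,0,0],[0,0,0],[0,0,0],[0,0,0]],"travel":[[-0.04,-0.03,0],[-0.09,-0.07,0],[-0.14,-0.12,0],[-0.19,-0.17,0],[-0.23,-0.22,0],[-0.25,-0.25,0],[-0.25,-0.25,0],[-0.25,-0.25,0]],"hand":[0.075,0.075,0.075,0.075,0.075,0.075,0.075,0.075]}'; python3 - <<'E'
from h import *
import cv2
for n,s in(("top",(slice(120,300),slice(220,520))),("scene",(slice(130,370),slice(150,470)))):
    c=eyes.camera(n)["color"][:,:,::-1]; cv2.imwrite(f"pics/f_{n}.png",cv2.resize(c[s],None,fx=2.5,fy=2.5,interpolation=cv2.INTER_CUBIC))
E
```

```text
clock: 34.7
eef_pos: [0.518, -0.1231, 0.2471]
tool_rot: [0.707, 0.707, 0.002, 0.003]
ft_force: [-0.4, -0.1, -1.0]
grip_width: 0.0753
clock: 35.7
eef_pos: [0.2661, -0.3723, 0.2433]
tool_rot: [0.707, 0.707, 0.0, -0.001]
ft_force: [-0.5, 0.4, 0.7]
grip_width: 0.0748
```

View pics/f_top.png

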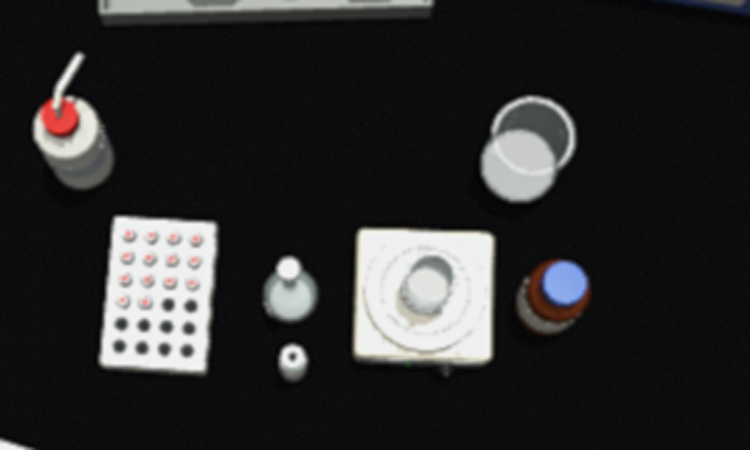

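View pics/f_scene.png

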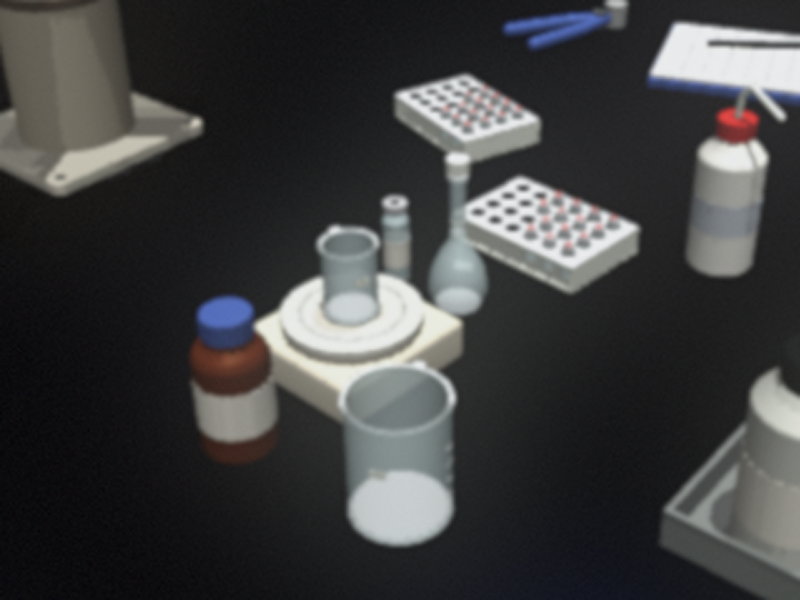

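All stand upright: beaker base at (390,236), flask stopper at (336,228), bottle cap at (446,234) and vial cap at (337,263) in the top view. A numeric check before handing in.

```bash
python3 - <<'E'
from h import *
d=eyes.camera("top")
S=np.array([.517,-.1225]);R=np.array([.5253,.1224])
def fr(p,o,a):
    c,s=np.cos(a),np.sin(a); return np.array([[c,s],[-s,c]])@(p-o)
P={}
for n,u,v,z in [("beaker",390.4,236.4,.056),("flask",335.6,227.6,.137),("bottle",445.6,233.6,.112),("vial",336.8,262.8,.075),("lb",433.5,174.3,.095),("wash",244,166.6,.14)]:
    p=ray(d,u,v,z);P[n]=p; print(n,p.round(4),fr(p,S,-.047).round(4),fr(p,R,-.082).round(4))
print(np.linalg.norm(P["vial"]-P["flask"]))
E
```

```text
beaker [ 0.5166 -0.1229] [-0.0004 -0.0004] [ 0.0114 -0.2452]
flask [0.5224 0.    ] [-0.0004  0.1226] [ 0.0071 -0.1222]
bottle [ 0.5093 -0.2373] [-0.0023 -0.1151] [ 0.0135 -0.3598]
vial [ 0.4558 -0.0006] [-0.0669  0.1189] [-0.0592 -0.1283]
lb [ 0.6485 -0.2208] [ 0.136 -0.092] [ 0.1509 -0.332 ]
wash [0.6622 0.1975] [0.13   0.3265] [0.1303 0.0861]
0.06661225426361361
```

All values are well within limits, so I'm handing in.

```bash
python3 -c "
from workcell import job; print(job.job_done())"
```

```text
the job is handed in; nothing more can be done
None
```

I placed all four things and handed the job in at about 36 s of robot time. No verdict was reported. Each one was lowered until it touched, released, and left with the gripper well clear.

Last check, measured from the top camera (calibration good to about 2 mm):

| Thing | Where it stands | Limit |
|---|---|---|
| Beaker | under 1 mm from the plate's centre | 15 mm |
| Flask, midway along | 123 mm from the stirrer's centre, 122 mm from the rack's centre | at least 107.5 mm and 92.5 mm |
| Flask, off the middle lines | under 1 mm (stirrer), 7 mm (rack) | 35 mm |
| Bottle, from the stirrer's centre | 115 mm, on the side away from the rack | 95.5 to 135.5 mm |
| Bottle, off the middle line | 2 mm | 30 mm |
| Vial | 67 mm in front of the flask, centre to centre | 40.5 to 85 mm |
| Vial, sideways | 119 mm from the stirrer's centre, 128 mm from the rack's centre | at least 102 mm and 87 mm |

In the last pictures all four stand upright. The large beaker and the wash bottle measured within 2 mm of where they started. No check failed or disagreed.

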